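# Load the pot shaker and hold it at speed three

### The arm

A 7-joint arm with a two-finger parallel gripper is mounted at the origin on the work surface. World frame = base frame: x ahead of the robot, y to its left, z up, the work surface at z = 0. Lengths are in mm, angles in rad, forces in N, time in s.
With the tool pointing down it reaches from about 400 to 875 mm from the base axis. Payload 4.4 kg.
Tool frame: the origin (TCP) lies at the very end of the fingers, on their centre line; the grasp point (between the pads) lies 19 mm behind it; z points along the fingers, y is the line along which they close (so a half turn about z gives the same grasp; the last joint's range is limited). The gripper opens to 85 mm and grips with 20 to 120 N. Pads are 22 mm wide; open, the fingers measure 114 mm over their backs; the gripper's body (76 mm by 85 mm) begins 54 mm behind the grasp point. The pads swing forward as they close: fully open they stand 13 mm farther back than shut.
Start: joints at [-1.375, 0.628, 0.038, 1.517, -0.027, 0.996, -0.02], TCP at [168.208, 627.873, 231.313] pointing down, gripper open.
Joint ranges: [-3.06, 3.06], [-0.37, 2.12], [-1.25, 1.32], [0.18, 2.47], [-1.1, 4.24], [0.23, 1.98], [-2.94, 2.94]. Speed limits (rad/s): [2.57, 2.57, 3.14, 3.14, 3.14, 3.14, 3.14].

### API

Orientations are given as [roll, pitch, yaw] about the fixed x, y, z axes, in that order (R = Rz(yaw) Ry(pitch) Rx(roll)).
In Python, from cell import ctrl gives the robot as it stands.
- The arm moves only by the tool step_arm, never from a script. Its argument "series" is a list that holds one entry, the list of rows, each a list of 7 numbers: the turn, a rotation vector about the tool's x, y, z as a fraction of full scale, then the shift along the tool's x, y, z as a fraction of full scale, then the closure, from 0 (fully open) to 1 (shut). In form: [[[ax, ay, az, tx, ty, tz, gripper], ...]]. A call has 1 to 12 rows; each row shifts and turns the commanded pose from where the row before left it, along the tool's axes as they then stand; what a row does not reach is not made up. Full scale, the value 1, is 150 mm for a shift and 45 degrees for a turn. A row lasts 1/10 s, in which the tool goes at most 50 mm and 8.59 degrees, less where a joint would pass 70% of its speed; a pose out of reach is approached as far as the arm can. A call with a number of a shift or a turn outside -1 to 1 is refused whole. A call with a gripper value outside its range is refused whole. The fingers move at their own pace and stop on an object; the grip force is fixed at half the most. Time passes only in rows, so rows that do not move let the fingers close. It gives the time, the measured TCP pose, the force, the opening and the grip force at its end, in the units of the state.
- ctrl.read_state(): the state, without advancing time (a new reading comes with each control period).
- ctrl.get_image(name): name is "side" or "top"; returns a dict with "img" (420x560x3 uint8, red, green, blue), "fx", "fy", "cx", "cy" (pixels), "dist" ([k1, k2, p1, p2, k3] as OpenCV has them; the pictures are not rectified), "R" (3x3) and "t" (3): a world point X has camera coordinates R X + t. Camera axes: x right, y down, z forward; pixel columns grow to the right and rows downward; lengths in mm; the calibration is good to about 2 mm. A picture is of the moment at which its call begins. There is no depth.
- ctrl.finish_job(): hands the job in; it is judged then, once.
Trained networks look in a picture, given as the dict that the camera call returned (one of the last four; its "shot" number tells which), for a name from the list of things; names that differ only in an ending like _2 or _b are one class to them, and where a whole thing is asked for, a point or a joint stands for the part that bears it (a point fixed in the world has none). Each returns a list of dicts, best first, with "score" (0 to 1); they miss things now and then, are a little off and sometimes report something else, mostly with a low value. They report only what shows in the picture. A call takes as long as a camera call.
- ctrl.recognise(picture, thing): "centre" ([column, row] in pixels, amid what is visible of it).
The state is a dict: "clock": time; "qpos": joint angles; "qd": joint speeds; "tau": joint torques, N m; "eef_pos": TCP position; "tool_rot": TCP orientation; "force": force on the tool from outside, world axes, zero at the start; "torque": the same for the moment, N m; "width": finger opening in mm; "gripper_force": force on a finger pad.
Only numpy, scipy, OpenCV 4.12 (cv2) and the standard library are available. Lean on these libraries where they do the work, as an engineer would, in place of code of your own. Each camera call takes 0.05 s, during which the arm holds its last target. There are 200 camera calls.

### The job

Tip the six little paint pots from the white tray into the hopper of the pot shaker without handling the pots themselves, and set the empty tray back upright on the green cutting mat. Then turn the shaker's black hold-to-run knob clockwise to its third click (the green dot), not past it, and finish while still gripping it there, because it springs home when let go. Leave the dish, the eraser and the rinsing jar where they are.

Things in the scene. Friction and masses are not known exactly. Their poses are not given: they have to be found in the camera images.
- tray: White open carrying tray, 130 (x) by 100 (y) mm, 0.25 kg or so. Origin at the centre of its underside, z up. Floor 3 mm thick; walls 30 mm high above the underside on three sides; the +x side is fully open (no lip), and pots slide out there when the tray is tipped +x side down (friction 0.5 to 0.75: they slide at 27 to 37 degrees, so 45 to 50 degrees empties it). A flat blue bar bridges it.
- tray_bar (a point): Centre of the tray's blue grip bar, 95 mm above the tray's underside, directly over its centre. The bar runs along the tray's y: 12 mm thick (tray x), 18 mm high, 90 mm clear between the uprights, nothing beside it along tray x; below it the walls and pots reach only 30 mm above the underside. Axes as the tray's.
- tray_lip (a point): The tray's open edge, on the floor's upper face (65 mm along tray x from its centre, 3 mm above its underside).
- cutting_mat: Green cutting mat fixed on the table, 220 (x) by 300 (y) by 2 mm. Origin at the centre of its underside (on the table). The tray stands on it at the start, its open side roughly towards the shaker.
- shaker: Bench shaker for paint pots, fixed: white body 180 (x) by 320 (y) by 50 mm. Origin at the middle of its underside, x away from the robot at yaw 0. The open hopper is on its +y end, the knob console (grey, top 75 mm above the table) on its -y end.
- hopper_in (a point): Centre of the hopper's inner floor, 55 mm above the table. The hopper is open on top, 150 by 150 mm inside, 80 mm deep inside (rim 135 mm above the table), walls 5 mm; axes as the shaker's.
- knob_grip (a point): Point on the knob's upright axis, 112 mm above the table, at mid-height of its grip bar; 180 mm from the hopper's centre (shaker y -100 mm). Fixed to the shaker, axes as the shaker's; it does not turn with the knob.
- knob_angle (a joint): Angle (rad) of the black hold-to-run knob: 0 at the home stop, growing clockwise seen from above, end stop 1.76. A click every 0.419 rad (24 degrees), marked by dots: white home, two yellow, larger green = third (1.257), red = fourth. Return spring 0.12 N m at home, 0.17 at the third click, click ripple 0.09 N m: it runs home when let go; turning takes up to 0.27 N m.
- knob: The black knob: a 52 mm disc 8 mm thick with an upright grip bar on it, 50 (x) by 14 (y) by 34 mm (89 to 123 mm above the table). Origin at the centre of the disc's underside, on its axis; turns with the knob. At home its axes are the shaker's; the white pointer on top is towards its -x.
- paint_dish: Bystander: round blue dish 90 mm across, 16 mm high. Origin at the centre of its underside.
- eraser: Bystander: cream eraser block 50 by 20 by 18 mm. Origin at the centre of its underside.
- brush_jar: Bystander: green glass rinsing jar, 70 mm across, 90 mm high. Origin at the centre of its underside.
- pot0: The red sealed paint pot: upright can 25 mm across, 24 mm high, 25 g or so, white lid (coloured spot on it); origin at the centre of its underside; stands loose in the tray at the start.
- pot1: The yellow sealed paint pot: upright can 25 mm across, 24 mm high, 25 g or so, white lid (coloured spot on it); origin at the centre of its underside; stands loose in the tray at the start.
- pot2: The green sealed paint pot: upright can 25 mm across, 24 mm high, 25 g or so, white lid (coloured spot on it); origin at the centre of its underside; stands loose in the tray at the start.
- pot3: The blue sealed paint pot: upright can 25 mm across, 24 mm high, 25 g or so, white lid (coloured spot on it); origin at the centre of its underside; stands loose in the tray at the start.
- pot4: The orange sealed paint pot: upright can 25 mm across, 24 mm high, 25 g or so, white lid (coloured spot on it); origin at the centre of its underside; stands loose in the tray at the start.
- pot5: The purple sealed paint pot: upright can 25 mm across, 24 mm high, 25 g or so, white lid (coloured spot on it); origin at the centre of its underside; stands loose in the tray at the start.

How it is judged:
By the outcome, as a careful person would: the job done as asked, in the order asked, and still so for the second after the job is handed in, while the arm keeps its last pose, push and grip.
It also fails if it takes over 67 s, if anything falls off the work surface, if the arm or the gripper's body presses on something with over 40 N, if the wrist force passes 120 N, or if a joint passes its speed limit or range.

## Working session

There is one attempt and no reset: what is moved stays moved. The work goes in short steps, Python scripts to look and compute and a tool call to move; the robot and the scene stay as the last step left them, time stands still between calls to the robot, and variables do not carry over. Pictures are saved under pics/ and viewed, at most 10 in all, crops included, and the job is handed in when it is done.

Besides the shell and the picture viewer there is one more tool, called in YAML: its name, and indented under it one key for each argument. step_arm: Moves the arm, as the interface text tells. Shift numbers are shares of 150 mm and turn numbers shares of 45 degrees, none past 1 either way. Its arguments: {"type":"object","properties":{"series":{"type":"array","items":{"type":"array","items":{"type":"array","items":{"type":"number","minimum":-1,"maximum":1}}}}},"required":["series"]}

```bash
ls; mkdir -p pics
python3 - <<'E'
from cell import ctrl
import cv2,numpy as np
print(ctrl.read_state())
for n in("top","side"):
    p=ctrl.get_image(n); cv2.imwrite(f"pics/{n}0.png",p["img"][:,:,::-1])
    print(n,p["fx"],p["cx"],p["dist"],np.array(p["R"]).round(3).tolist(),p["t"])
    for t in["tray","tray_bar","tray_lip","cutting_mat","shaker","hopper_in","knob_grip","knob","paint_dish","eraser","brush_jar"]+[f"pot{i}" for i in range(6)]:
        try:
            r=ctrl.recognise(p,t); print(t,[(np.round(d["centre"],1).tolist(),round(d["score"],2)) for d in r[:2]])
        except Exception as e: print(t,e)
E
```

```text
pics
{'clock': 0.0, 'qpos': array([-1.37481454,  0.62933533,  0.0384388 ,  1.51841746, -0.02702134,
        0.99626516, -0.02001465]), 'qd': array([-0.00047811, -0.00024663, -0.00172497,  0.00123269,  0.00079869,
       -0.00106504,  0.00110049]), 'tau': array([ 5.87474879e-04, -5.63396323e+01,  1.22665778e+00, -1.93453735e+01,
        1.10939657e-02,  1.04704779e-02,  2.30735409e-06]), 'eef_pos': array([168.02080509, 627.2455076 , 230.38019837]), 'tool_rot': array([-3.13968506e+00,  5.78655855e-06,  2.87978603e+00]), 'force': array([0.76305911, 0.44419476, 1.16471154]), 'torque': array([ 0.02483575, -0.08829348, -0.00280219]), 'gripper_force': 0.0, 'width': 85.46822431406461}
top 510.68534201427025 284.24586001345904 [-0.05873766  0.          0.          0.          0.        ] [[0.001, -1.0, 0.004], [-0.988, -0.002, -0.157], [0.157, -0.004, -0.988]] [ -41.26391367  588.57832817 1066.11516031]
tray [([386.3, 224.5], 0.82)]
tray_bar [([387.1, 225.3], 0.67), ([141.7, 227.7], 0.64)]
tray_lip [([292.4, 127.6], 0.68), ([386.3, 223.7], 0.45)]
cutting_mat [([357.9, 244.7], 0.79)]
shaker [(
[... 857 characters left out ...]
347.8, 199.9], 0.42)]
tray_lip [([357.1, 294.8], 0.88)]
cutting_mat [([364.8, 290.2], 0.65), ([330.0, 306.4], 0.61)]
shaker [([199.0, 173.1], 0.74)]
hopper_in [([200.3, 170.3], 0.88), ([334.8, 290.7], 0.74)]
knob_grip [([201.4, 171.0], 0.69), ([335.4, 292.3], 0.38)]
knob []
paint_dish [([349.0, 197.1], 0.61)]
eraser [([223.2, 287.8], 0.5)]
brush_jar [([372.1, 214.8], 0.81)]
pot0 [([364.1, 290.7], 0.53), ([365.1, 312.8], 0.48)]
pot1 [([364.1, 290.7], 0.53), ([365.1, 312.8], 0.48)]
pot2 [([364.1, 290.7], 0.53), ([365.1, 312.8], 0.48)]
pot3 [([364.1, 290.7], 0.53), ([365.1, 312.8], 0.48)]
pot4 [([364.1, 290.7], 0.53), ([365.1, 312.8], 0.48)]
pot5 [([364.1, 290.7], 0.53), ([365.1, 312.8], 0.48)]
```

Run:
```python
import cv2
a=cv2.imread("pics/top0.png")[90:340,60:480]
cv2.imwrite("pics/top0c.png",cv2.resize(a,None,fx=1.9,fy=1.9,interpolation=cv2.INTER_CUBIC))
b=cv2.imread("pics/side0.png")[80:380,100:500]
cv2.imwrite("pics/side0c.png",cv2.resize(b,None,fx=2,fy=2,interpolation=cv2.INTER_CUBIC))
```

```text
(no output)
```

View pics/top0c.png

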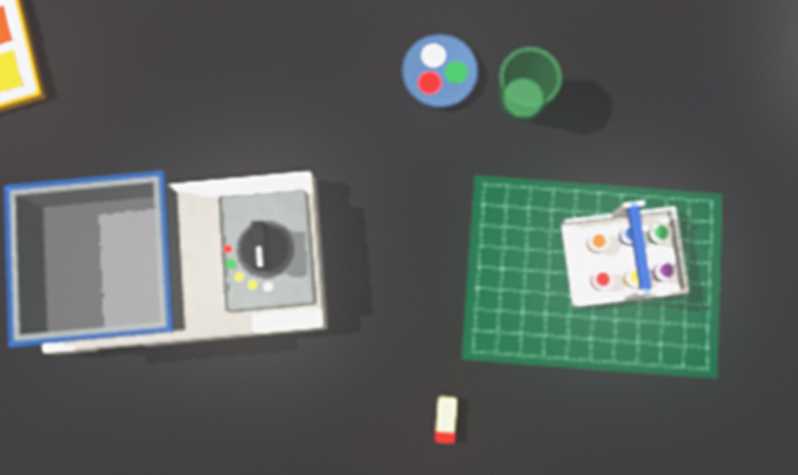

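View pics/side0c.png

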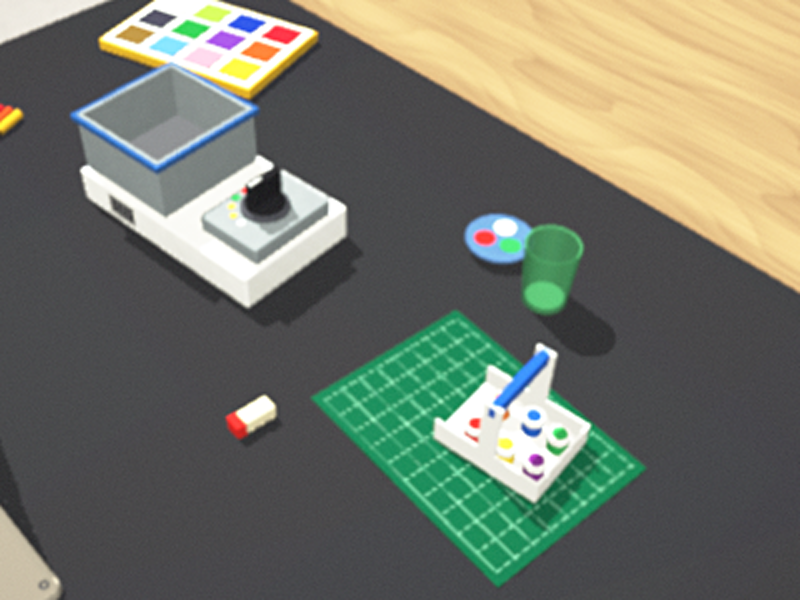

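```bash
cat > h.py <<'E'
import cv2,numpy as np
from cell import ctrl
def K(p): return np.array([[p["fx"],0,p["cx"]],[0,p["fy"],p["cy"]],[0,0,1.]])
def toplane(p,uv,z):
    n=cv2.undistortPoints(np.array(uv,float).reshape(-1,1,2),K(p),np.array(p["dist"])).reshape(-1,2)
    R=np.array(p["R"]);t=np.array(p["t"]);c=-R.T@t
    d=np.c_[n,np.ones(len(n))]@R
    return (c+d*((z-c[2])/d[:,2])[:,None])[:,:2]
def proj(p,X):
    return cv2.projectPoints(np.array(X,float).reshape(-1,1,3),cv2.Rodrigues(np.array(p["R"]))[0],np.array(p["t"]),K(p),np.array(p["dist"]))[0].reshape(-1,2)
def mask(p,lo,hi,box):
    h=cv2.cvtColor(p["img"],cv2.COLOR_RGB2HSV);m=cv2.inRange(h,np.array(lo),np.array(hi))
    o=np.zeros_like(m);a,b,c,d=box;o[b:d,a:c]=m[b:d,a:c];return o
def rect(p,m,z):
    v,u=np.nonzero(m);return cv2.minAreaRect(toplane(p,np.c_[u,v],z).astype(np.float32)),len(u)
E
python3 - <<'E'
from h import *
p=ctrl.get_image("top")
print("rim",rect(p,mask(p,(100,110,70),(125,255,255),(55,170,155,280)),135))
print("bar",rect(p,mask(p,(100,120,70),(125,255,255),(380,190,410,250)),106))
print("mat",rect(p,mask(p,(60,100,50),(90,255,255),(295,175,450,295)),2))
f=lambda x,y:(60+x/1.9,90+y/1.9)
print("pointer ends",toplane(p,[f(258,248),f(261,267)],123))
print("disc",toplane(p,[f(265,248)],89))
print("console",toplane(p,[f(220,197),f(308,191),f(315,303),f(228,311)],75))
print("rimcorners",toplane(p,[f(5,187),f(163,172),f(172,330),f(10,345)],135))
print("traywall top corners",toplane(p,[f(562,220),f(677,206),f(690,293),f(575,306)],32))
for n,z in[("eraser",9),("paint_dish",16),("brush_jar",45)]:
    r=ctrl.recognise(p,n)[0];print(n,toplane(p,[r["centre"]],z))
E
```

```text
rim (((533.71435546875, 318.48907470703125), (174.00946044921875, 174.3511962890625), 5.4395833015441895), 778)
bar (((549.2300415039062, -268.0701599121094), (88.32141876220703, 16.320493698120117), 5.7898054122924805), 222)
mat (((529.6087646484375, -239.25213623046875), (300.87744140625, 220.39767456054688), 85.63798522949219), 9416)
pointer ends [[545.42274287 138.44277281]
 [525.1361155  134.69818945]]
disc [[549.79622009 136.54883399]]
console [[609.19533229 191.09135133]
 [616.16887473  92.21375241]
 [490.57960494  82.00915126]
 [481.47578523 177.95242306]]
rimcorners [[608.95473057 410.55012675]
 [625.29630948 240.3867811 ]
 [457.76604403 223.81978517]
 [441.15504854 393.95362702]]
traywall top corners [[ 590.4880947  -198.68127535]
 [ 607.29654584 -334.11081295]
 [ 505.40826347 -345.31589378]
 [ 490.53477726 -211.63616242]]
eraser [[362.25085279 -67.43016809]]
paint_dish [[773.22285933 -53.37159471]]
brush_jar [[ 752.99286776 -165.67976101]]
```

step_arm:
  series:
    - [[0, 0, -0.1585, 0, 0, 0, 0], [0, 0, -0.1585, 0, 0, 0, 0], [0, 0, -0.1585, 0, 0, 0, 0], [0, 0, 0, -0.184, -0.2, 0, 0], [0, 0, 0, -0.184, -0.26, 0, 0], [0, 0, 0, -0.184, -0.26, 0, 0], [0, 0, 0, -0.184, -0.26, 0, 0], [0, 0, 0, -0.184, -0.26, 0, 0], [0, 0, 0, -0.184, -0.26, 0, 0], [0, 0, 0, -0.184, -0.26, 0, 0], [0, 0, 0, -0.184, -0.26, 0, 0], [0, 0, 0, -0.184, -0.26, 0, 0]]

```text
clock: 3.2
eef_pos: [454.4, 314.2, 231.6]
tool_rot: [3.141, 0.001, -3.03]
force: [1.0, 0.3, 0.6]
width: 85.3
gripper_force: 0.0
```

step_arm:
  series:
    - [[0, 0, 0, -0.0165, -0.32, 0, 0], [0, 0, 0, -0.0165, -0.328, 0, 0], [0, 0, 0, -0.0165, -0.328, 0, 0], [0, 0, 0, -0.0165, -0.328, 0, 0], [0, 0, 0, -0.0165, -0.328, 0, 0], [0, 0, 0, -0.0165, -0.328, 0, 0], [0, 0, 0, -0.0165, -0.328, 0, 0], [0, 0, 0, -0.0165, -0.328, 0, 0], [0, 0, 0, -0.0165, -0.328, 0, 0], [0, 0, 0, -0.0165, -0.328, 0, 0], [0, 0, 0, -0.0165, -0.328, 0, 0], [0, 0, 0, 0, 0, 0, 0]]

```text
clock: 4.4
eef_pos: [539.7, -227.7, 231.3]
tool_rot: [-3.135, 0.0, -3.041]
force: [-1.7, -0.5, -0.2]
width: 84.9
gripper_force: 0.0
```

step_arm:
  series:
    - [[0, 0, 0, -0.03, -0.2, 0, 0], [0, 0, 0, 0, -0.09, 0, 0], [0, 0, 0, 0, 0, 0.2, 0], [0, 0, 0, 0, 0, 0.2, 0], [0, 0, 0, 0, 0, 0.2, 0], [0, 0, 0, 0, 0, 0, 0], [0, 0, 0, 0, 0, 0, 0]]

```text
clock: 5.1
eef_pos: [549.7, -260.4, 141.6]
tool_rot: [3.141, -0.0, -3.03]
force: [-0.3, 0.3, 0.3]
width: 85.5
gripper_force: 0.0
```

Run:
```python
from h import *
s=ctrl.read_state();print(s["eef_pos"],s["tool_rot"],s["qpos"].round(2))
p=ctrl.get_image("side")
u=proj(p,[s["eef_pos"],[549,-270.5,97]]).astype(int);print(u)
im=np.ascontiguousarray(p["img"][:,:,::-1])
c=im[150:370,270:490];cv2.imwrite("pics/a.png",cv2.resize(c,None,fx=2.6,fy=2.6,interpolation=cv2.INTER_CUBIC))
```

```text
[ 549.74740255 -260.36102111  141.59082328] [ 3.14131570e+00 -4.65154435e-04 -3.02970995e+00] [ 0.4   0.67 -0.01  1.72  0.01  0.74  2.07]
[[356 253]
 [357 271]]
```

View pics/a.png

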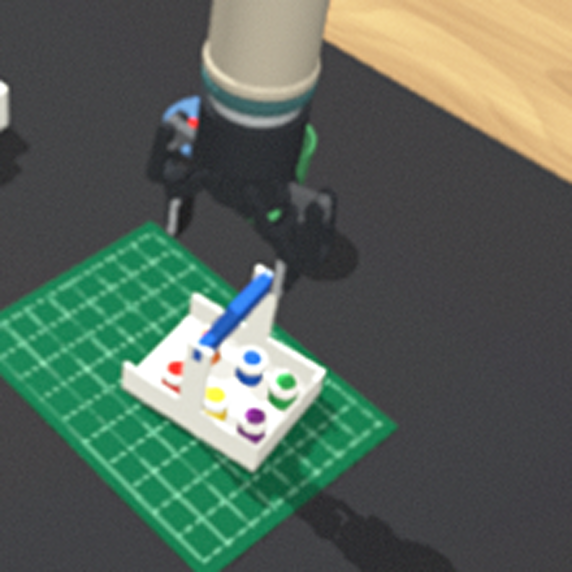

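Run:
```python
from h import *
t=ctrl.get_image("top");t["img"]=cv2.imread("pics/top0.png")[:,:,::-1].copy()
s=ctrl.get_image("side");s["img"]=cv2.imread("pics/side0.png")[:,:,::-1].copy()
def cen(p,box):
    m=mask(p,(100,120,60),(125,255,255),box);v,u=np.nonzero(m);n,l,st,c=cv2.connectedComponentsWithStats(m)
    k=1+np.argmax(st[1:,4]);r=cv2.minAreaRect(np.c_[np.nonzero(l==k)[::-1]].astype(np.float32));return c[k],r
ct,rt=cen(t,(380,190,410,250));cs,rs=cen(s,(330,245,385,300));print(ct,rt,cs,rs)
ls=[]
for p,c in((t,ct),(s,cs)):
    a=np.r_[toplane(p,[c],0)[0],0];b=np.r_[toplane(p,[c],200)[0],200];d=(b-a)/np.linalg.norm(b-a);ls.append((a,np.eye(3)-np.outer(d,d)))
X=np.linalg.solve(sum(P for a,P in ls),sum(P@a for a,P in ls));print(X,[np.linalg.norm(P@(X-a)) for a,P in ls])
for p,c in((t,ct),(s,cs)):print(toplane(p,[c],97))
```

```text
[395.77927928 219.2027027 ] ((394.9207458496094, 220.21340942382812), (42.82694625854492, 7.82080602645874), 82.303955078125) [360.6255144  269.23868313] ((360.3868103027344, 269.34808349609375), (7.432941436767578, 35.38079833984375), 41.987213134765625)
[ 553.01029102 -272.34482406  100.9562015 ] [np.float64(1.8166038851247668), np.float64(1.816603885124724)]
[[ 552.13836414 -271.98296085]]
[[ 557.56877606 -271.42179935]]
```

step_arm:
  series:
    - [[0, 0, 0, -0.01, -0.079, 0, 0], [0, 0, 0, 0, 0, 0.15, 0], [0, 0, 0, 0, 0, 0.15, 0], [0, 0, 0, 0, 0, 0.12, 0], [0, 0, 0, 0, 0, 0, 0], [0, 0, 0, 0, 0, 0, 0.4], [0, 0, 0, 0, 0, 0, 0.6], [0, 0, 0, 0, 0, 0, 0.8], [0, 0, 0, 0, 0, 0, 1], [0, 0, 0, 0, 0, 0, 1], [0, 0, 0, 0, 0, 0, 1], [0, 0, 0, 0, 0, 0, 1]]

```text
clock: 6.45
eef_pos: [552.9, -272.6, 79.0]
tool_rot: [-3.141, 0.001, -3.03]
force: [-0.7, -0.2, 4.4]
width: 11.2
gripper_force: 60.0
```

step_arm:
  series:
    - [[0, 0, 0, 0, 0, -0.05, 1], [0, 0, 0, 0, 0, -0.1, 1], [0, 0, 0, 0, 0, -0.15, 1], [0, 0, 0, 0, 0, -0.15, 1], [0, 0, 0, 0, 0, -0.15, 1], [0, 0, 0, 0, 0, -0.15, 1], [0, 0, 0, 0, 0, -0.15, 1], [0, 0, 0, 0, 0, -0.15, 1], [0, 0, 0, 0, 0, -0.1, 1], [0, 0, 0, 0, 0, -0.05, 1], [0, 0, 0, 0, 0, 0, 1]]

```text
clock: 7.55
eef_pos: [552.8, -272.3, 259.5]
tool_rot: [-3.141, 0.002, -3.03]
force: [0.5, 0.2, -4.9]
width: 11.3
gripper_force: 58.6
```

Run:
```python
from h import *
s=ctrl.read_state();print(s["eef_pos"],s["tool_rot"],s["force"],s["torque"],s["width"])
p=ctrl.get_image("side")
im=np.ascontiguousarray(p["img"][:,:,::-1])
c=im[100:320,270:490];cv2.imwrite("pics/b.png",cv2.resize(c,None,fx=2.6,fy=2.6,interpolation=cv2.INTER_CUBIC))
```

```text
[ 552.77218922 -272.32725277  259.45429181] [-3.14079662e+00  1.50990235e-03 -3.02992800e+00] [ 0.50310895  0.16459297 -4.92937605] [ 0.04680182 -0.05202321 -0.05910692] 11.347658388541886
```

View pics/b.png

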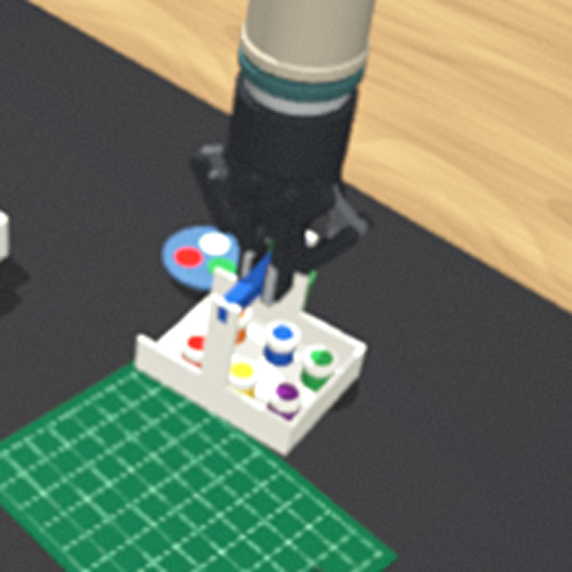

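step_arm:
  series:
    - [[0, 0, 0, -0.0055, 0.067, 0, 1], [0, 0, 0, -0.011, 0.133, 0, 1], [0, 0, 0, -0.016, 0.2, 0, 1], [0, 0, 0, -0.022, 0.27, 0, 1], [0, 0, 0, -0.022, 0.27, 0, 1], [0, 0, 0, -0.022, 0.27, 0, 1], [0, 0, 0, -0.022, 0.27, 0, 1], [0, 0, 0, -0.022, 0.27, 0, 1], [0, 0, 0, -0.022, 0.27, 0, 1], [0, 0, 0, -0.022, 0.27, 0, 1], [0, 0, 0, -0.022, 0.27, 0, 1], [0, 0, 0, -0.022, 0.27, 0, 1]]

```text
clock: 8.8
eef_pos: [538.1, 155.6, 257.3]
tool_rot: [-3.142, -0.002, -3.029]
force: [0.7, -0.3, -3.4]
width: 10.6
gripper_force: 58.6
```

step_arm:
  series:
    - [[0, 0, 0, -0.022, 0.27, 0, 1], [0, 0, 0, -0.022, 0.27, 0, 1], [0, 0, 0, -0.016, 0.2, 0, 1], [0, 0, 0, -0.011, 0.133, 0, 1], [0, 0, 0, -0.0055, 0.067, 0, 1], [0, 0, 0, 0, 0, 0, 1], [0, 0, 0, 0, 0, 0, 1], [0, 0, 0, 0, 0, 0, 1]]

```text
clock: 9.6
eef_pos: [535.9, 292.3, 258.2]
tool_rot: [-3.14, -0.0, -3.033]
force: [0.3, 0.2, -4.1]
width: 11.1
gripper_force: 58.7
```

Run:
```python
from h import *
s=ctrl.read_state();print(s["eef_pos"],s["tool_rot"],s["force"],s["qpos"].round(2),s["clock"])
p=ctrl.get_image("side")
im=np.ascontiguousarray(p["img"][:,:,::-1])
c=im[40:300,80:380];cv2.imwrite("pics/c.png",cv2.resize(c,None,fx=2.2,fy=2.2,interpolation=cv2.INTER_CUBIC))
```

```text
[535.87619441 292.29222054 258.22058842] [-3.13987783e+00 -2.34791767e-04 -3.03306628e+00] [ 0.32709069  0.2074067  -4.07369359] [-0.51  0.54 -0.06  1.6   0.04  1.    1.1 ] 9.6
```

View pics/c.png

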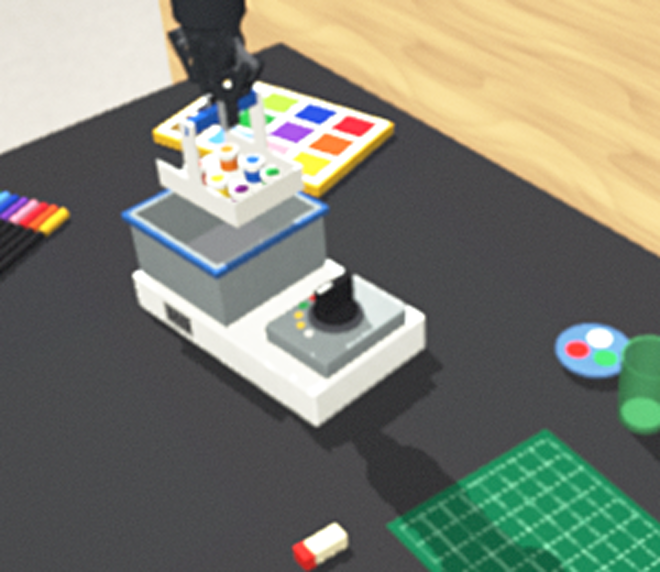

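step_arm:
  series:
    - [[0.05, 0, 0, 0, 0, 0.03, 1], [0.1, 0, 0, 0, 0, 0.02, 1], [0.1, 0, 0, 0, 0, 0, 1], [0.1, 0, 0, 0, 0, 0, 1], [0, 0, 0, 0, 0, 0, 1], [0, 0, 0, 0, 0, 0, 1]]

```text
clock: 10.25
eef_pos: [535.3, 294.5, 250.6]
tool_rot: [-2.868, -0.0, -3.03]
force: [-0.0, -1.0, -4.2]
width: 11.0
gripper_force: 58.9
```

Run:
```python
from h import *
s=ctrl.read_state();print(s["eef_pos"],s["tool_rot"],s["force"],s["qpos"].round(2),s["clock"])
```

```text
[535.33348805 294.47819392 250.63323911] [-2.86808232e+00 -2.21808378e-04 -3.03024656e+00] [-0.00536971 -0.97729699 -4.24369401] [-0.71  0.63  0.05  1.5   0.22  1.17  0.91] 10.25
```

step_arm:
  series:
    - [[0.06, 0, 0, 0, 0, 0, 1], [0.075, 0, 0, 0, 0, 0, 1], [0.075, 0, 0, 0, 0, 0, 1], [0.075, 0, 0, 0, 0, 0, 1], [0.075, 0, 0, 0, 0, 0, 1], [0.075, 0, 0, 0, 0, 0, 1], [0.075, 0, 0, 0, 0, 0, 1], [0.075, 0, 0, 0, 0, 0, 1], [0.075, 0, 0, 0, 0, 0, 1], [0.075, 0, 0, 0, 0, 0, 1], [0, 0, 0, 0, 0, 0, 1], [0, 0, 0, 0, 0, 0, 1]]

```text
clock: 11.45
eef_pos: [536.0, 293.8, 251.0]
tool_rot: [-2.292, 0.0, -3.032]
force: [0.6, 0.6, -3.0]
width: 11.2
gripper_force: 59.3
```

Run:
```python
from h import *
s=ctrl.read_state();print(s["eef_pos"],s["tool_rot"],s["force"],s["qpos"].round(2),s["clock"])
p=ctrl.get_image("side");q=ctrl.get_image("top")
a=cv2.resize(p["img"][20:240,100:320],None,fx=1.8,fy=1.8,interpolation=cv2.INTER_CUBIC)
b=cv2.resize(q["img"][130:350,20:240],None,fx=1.8,fy=1.8,interpolation=cv2.INTER_CUBIC)
cv2.imwrite("pics/d.png",np.hstack([a,b])[:,:,::-1])
```

```text
[535.95416226 293.81180313 250.95410412] [-2.29194211e+00  2.38253483e-04 -3.03163973e+00] [ 0.56040885  0.55220552 -2.95310589] [-0.97  0.89  0.21  1.27  0.47  1.58  0.75] 11.45
```

View pics/d.png

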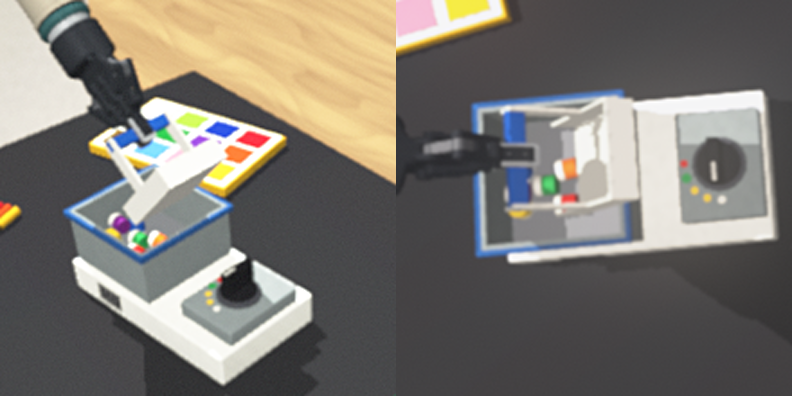

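step_arm:
  series:
    - [[0, 0, 0, 0, 0, 0, 1], [0, 0, 0, 0, 0, 0, 1], [0, 0, 0, 0, 0, 0, 1], [-0.1, 0, 0, 0, 0, 0, 1], [-0.12, 0, 0, 0, 0, 0, 1], [-0.12, 0, 0, 0, 0, 0, 1], [-0.12, 0, 0, 0, 0, 0, 1], [-0.12, 0, 0, 0, 0, 0, 1], [-0.12, 0, 0, 0, 0, 0, 1], [-0.12, 0, 0, 0, 0, 0, 1], [-0.12, 0, 0, 0, 0, 0, 1], [-0.142, 0, 0, 0, 0, 0, 1]]

```text
clock: 12.75
eef_pos: [534.9, 294.6, 251.3]
tool_rot: [3.141, 0.0, -3.029]
force: [-0.3, 0.1, -3.0]
width: 11.2
gripper_force: 59.1
```

step_arm:
  series:
    - [[0, 0, 0, 0, 0, -0.1, 1], [0, 0, 0, 0, 0, 0, 1]]

```text
clock: 12.95
eef_pos: [536.8, 292.8, 267.7]
tool_rot: [-3.139, 0.003, -3.033]
force: [0.6, 0.2, -3.6]
width: 10.7
gripper_force: 59.4
```

Run:
```python
from h import *
s=ctrl.read_state();print(s["eef_pos"],s["tool_rot"],s["force"],s["clock"])
```

```text
[536.78366592 292.77235549 267.70621062] [-3.13883184e+00  2.92292105e-03 -3.03288871e+00] [ 0.6308103   0.19617503 -3.62138813] 12.95
```

step_arm:
  series:
    - [[0, 0, 0, 0.02, -0.15, 0, 1], [0, 0, 0, 0.032, -0.3, 0, 1], [0, 0, 0, 0.032, -0.3, 0, 1], [0, 0, 0, 0.032, -0.3, 0, 1], [0, 0, 0, 0.032, -0.3, 0, 1], [0, 0, 0, 0.032, -0.3, 0, 1], [0, 0, 0, 0.032, -0.3, 0, 1], [0, 0, 0, 0.032, -0.3, 0, 1], [0, 0, 0, 0.032, -0.3, 0, 1], [0, 0, 0, 0.032, -0.3, 0, 1], [0, 0, 0, 0.032, -0.3, 0, 1], [0, 0, 0, 0.032, -0.3, 0, 1]]

```text
clock: 14.15
eef_pos: [537.3, -226.6, 266.5]
tool_rot: [-3.139, -0.001, -3.028]
force: [0.7, 0.8, -2.8]
width: 11.1
gripper_force: 59.4
```

step_arm:
  series:
    - [[0, 0, 0, 0.02, -0.15, 0, 1], [0, 0, 0, 0, 0, 0.15, 1], [0, 0, 0, 0, 0, 0.25, 1], [0, 0, 0, 0, 0, 0.25, 1], [0, 0, 0, 0, 0, 0.25, 1], [0, 0, 0, 0, 0, 0.15, 1], [0, 0, 0, 0, 0, 0, 1], [0, 0, 0, 0, 0, 0, 1]]

```text
clock: 14.95
eef_pos: [537.4, -248.2, 109.5]
tool_rot: [-3.139, -0.001, -3.028]
force: [0.2, -1.1, -1.5]
width: 11.3
gripper_force: 59.4
```

Run:
```python
from h import *
s=ctrl.read_state();print(s["eef_pos"],s["tool_rot"],s["force"],s["clock"])
p=ctrl.get_image("side");q=ctrl.get_image("top")
a=cv2.resize(p["img"][180:400,250:470],None,fx=1.8,fy=1.8,interpolation=cv2.INTER_CUBIC)
b=cv2.resize(q["img"][130:350,50:270],None,fx=1.8,fy=1.8,interpolation=cv2.INTER_CUBIC)
cv2.imwrite("pics/e.png",np.hstack([a,b])[:,:,::-1])
```

```text
[ 537.43336707 -248.19986136  109.51980778] [-3.13930892e+00 -7.21940659e-04 -3.02833520e+00] [ 0.18442147 -1.12497264 -1.50025176] 14.95
```

View pics/e.png

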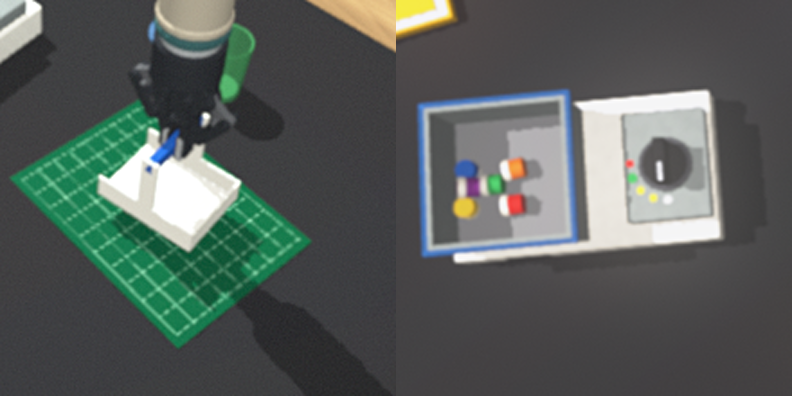

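step_arm:
  series:
    - [[0, 0, 0, 0, 0, 0.1, 1], [0, 0, 0, 0, 0, 0.06, 1], [0, 0, 0, 0, 0, 0.03, 1], [0, 0, 0, 0, 0, 0.01, 1], [0, 0, 0, 0, 0, 0, 1], [0, 0, 0, 0, 0, 0, 1]]

```text
clock: 15.65
eef_pos: [537.4, -249.0, 80.0]
tool_rot: [-3.139, 0.001, -3.03]
force: [0.5, -0.4, -2.8]
width: 10.9
gripper_force: 59.3
```

step_arm:
  series:
    - [[0, 0, 0, 0, 0, 0.006, 1], [0, 0, 0, 0, 0, 0.004, 1], [0, 0, 0, 0, 0, 0, 1], [0, 0, 0, 0, 0, 0, 0.8], [0, 0, 0, 0, 0, 0, 0.6], [0, 0, 0, 0, 0, 0, 0.4], [0, 0, 0, 0, 0, 0, 0.4], [0, 0, 0, 0, 0, 0, 0.4]]

```text
clock: 16.45
eef_pos: [537.1, -248.8, 78.0]
tool_rot: [-3.139, -0.0, -3.03]
force: [-0.1, -0.1, -0.8]
width: 51.5
gripper_force: 0.0
```

step_arm:
  series:
    - [[0, 0, 0, 0, 0, -0.1, 0.4], [0, 0, 0, 0, 0, -0.2, 0.4], [0, 0, 0, 0, 0, -0.3, 0.4], [0, 0, 0, 0, 0, -0.3, 0.4], [0, 0, 0, -0.01, 0.2, -0.1, 0.4], [0, 0, 0, -0.025, 0.3, 0, 0.4], [0, 0, 0, -0.025, 0.3, 0, 0.4], [0, 0, 0, -0.025, 0.2, 0, 0.4], [0, 0, 0, 0, 0, 0, 0.4]]

```text
clock: 17.35
eef_pos: [533.4, -91.9, 229.0]
tool_rot: [3.141, 0.002, -3.022]
force: [0.6, 0.7, -0.4]
width: 51.2
gripper_force: 0.0
```

Run:
```python
from h import *
s=ctrl.read_state();print(s["eef_pos"],s["tool_rot"],s["force"],s["qpos"].round(2),s["clock"])
q=ctrl.get_image("top")
m=mask(q,(0,0,0),(180,255,62),(178,192,222,250))
n,l,st,c=cv2.connectedComponentsWithStats(m);k=1+np.argmax(st[1:,4]);print(st[1:])
v,u=np.nonzero(l==k);X=toplane(q,np.c_[u,v],89).astype(np.float32);print(cv2.minEnclosingCircle(X),X.mean(0),X.min(0),X.max(0))
h=cv2.cvtColor(q["img"],cv2.COLOR_RGB2GRAY)[200:242,184:216];print("\n".join(" ".join(f"{a:3d}" for a in r[::1]) for r in h[::2]))
```

```text
[533.35867764 -91.85816074 228.98521739] [ 3.14085757e+00  1.62941787e-03 -3.02161051e+00] [ 0.62119919  0.65857728 -0.3779535 ] [ 0.13  0.47 -0.01  1.83  0.01  0.84  1.8 ] 17.35Traceback (most recent call last):
  File "<stdin>", line 5, in <module>
    return _wrapfunc(a, 'argmax', axis=axis, out=out, **kwds)
    return bound(*args, **kwds)
ValueError: attempt to get argmax of an empty sequence
```

Run:
```python
from h import *
q=ctrl.get_image("top");q["img"]=cv2.imread("pics/top0.png")[:,:,::-1].copy()
g=cv2.cvtColor(q["img"],cv2.COLOR_RGB2GRAY);print(g[206:238:3,178:222:2])
for th in(80,95,110):
    m=mask(q,(0,0,0),(180,255,th),(178,192,222,250))
    n,l,st,c=cv2.connectedComponentsWithStats(m)
    if n<2: continue
    k=1+np.argmax(st[1:,4])
    v,u=np.nonzero(l==k);X=toplane(q,np.c_[u,v],89).astype(np.float32);print(th,cv2.minEnclosingCircle(X),X.mean(0),X.min(0),X.max(0))
```

```text
[[185 197 196 195 195 196 199 158 134 129 133 150 152 171 188 197 197 197
  197 196 196 189]
 [187 199 198 198 199 196 159  99  85  85  77  74  88 101 109 125 164 194
  195 195 194 194]
 [187 199 198 199 186 134  93  84  87  85  80  74  78  77  77  86  98 128
  159 161 159 172]
 [162 198 198 193 138  95  85  85  87  87  82  73  79  79  79  77  86 100
  138 149 148 166]
 [163 194 197 176 111  87  87  84  86  96  82  74  78  79  79  78  79  94
  124 148 149 167]
 [146 141 188 167 106  88  87  84 150 241 113  73  77  80  79  79  78  93
  120 150 149 164]
 [160 198 200 179 115  90  88  84 136 238 124  73  76  80  79  79  83  96
  121 149 149 153]
 [151 173 178 186 140 105  90  84 118 242 149  74  77  80  79  81  95 111
  146 150 149 154]
 [154 172 175 184 194 142 113  94  86 157 110  74  77  80  88  97 112 145
  151 149 150 153]
 [152 190 201 213 220 203 170 127 118 112 111 104 101 103 110 137 163 152
  150 149 147 151]
 [168 198 202 228 229 213 201 204 197 187 161 156 163 184 201 201 199 198
  191 190 188 193]]
80 ((552.039794921875, 136.56976318359375), 24.486879348754883) [553.71155 129.00226] [527.83136 114.46637] [576.2365  140.35109]
95 ((552.667724609375, 137.09487915039062), 28.219697952270508) [552.30695 135.73415] [525.7314  110.28863] [578.3526  162.69481]
110 ((551.0148315429688, 136.5908203125), 30.848262786865234) [551.43274 135.14732] [523.6642  108.05936] [578.3562  164.79013]
```

step_arm:
  series:
    - [[0, 0, 0.022, -0.048, 0.2, 0, 0.4], [0, 0, 0, -0.048, 0.3, 0, 0.4], [0, 0, 0, -0.048, 0.3, 0, 0.4], [0, 0, 0, -0.048, 0.3, 0, 0.4], [0, 0, 0, -0.048, 0.25, 0, 0.4], [0, 0, 0, -0.048, 0.15, 0, 0.4], [0, 0, 0, 0, 0, 0.2, 0.4], [0, 0, 0, 0, 0, 0.2, 0.4], [0, 0, 0, 0, 0, 0, 0.4], [0, 0, 0, 0, 0, 0, 0.4]]

```text
clock: 18.45
eef_pos: [554.8, 128.4, 167.6]
tool_rot: [-3.138, -0.0, -3.05]
force: [0.3, -0.2, 1.4]
width: 51.2
gripper_force: 0.0
```

step_arm:
  series:
    - [[0, 0, 0, 0.02, 0.059, 0, 0.4], [0, 0, 0, 0, 0, 0.15, 0.4], [0, 0, 0, 0, 0, 0.15, 0.4], [0, 0, 0, 0, 0, 0.1, 0.4], [0, 0, 0, 0, 0, 0.06, 0.4], [0, 0, 0, 0, 0, 0, 0.4], [0, 0, 0, 0, 0, 0, 0.4]]

```text
clock: 19.15
eef_pos: [551.2, 138.7, 99.3]
tool_rot: [-3.14, 0.002, -3.047]
force: [-0.3, -0.1, 0.1]
width: 51.1
gripper_force: 0.0
```

step_arm:
  series:
    - [[0, 0, 0, 0, -0.007, 0.02, 0.4], [0, 0, 0, 0, 0, 0, 0.6], [0, 0, 0, 0, 0, 0, 0.8], [0, 0, 0, 0, 0, 0, 1], [0, 0, 0, 0, 0, 0, 1], [0, 0, 0, 0, 0, 0, 1], [0, 0, 0, 0, 0, 0, 1]]

```text
clock: 19.85
eef_pos: [550.7, 138.3, 95.7]
tool_rot: [-3.14, 0.001, -3.047]
force: [-1.9, 2.6, 6.0]
width: 12.7
gripper_force: 61.0
```

Run:
```python
from h import *
s=ctrl.read_state();print(s)
```

```text
{'clock': 19.85, 'qpos': array([-0.28743945,  0.69490022, -0.01366801,  1.86807707,  0.01854272,
        0.57828419,  1.35239721]), 'qd': array([-2.86032646e-03,  6.57502875e-04, -2.94959015e-04,  1.34194054e-03,
       -2.35964754e-05,  6.96934851e-04,  9.89489276e-04]), 'tau': array([ 1.61258116e+00, -4.99207985e+01,  2.15457447e+00, -1.19554746e+01,
        4.64291470e-01, -2.52833739e-01, -4.35114233e-02]), 'eef_pos': array([550.68961104, 138.25446658,  95.7085734 ]), 'tool_rot': array([-3.14032962e+00,  7.25133058e-04, -3.04652902e+00]), 'force': array([-1.90982259,  2.55951407,  6.03984097]), 'torque': array([0.47039645, 0.35650752, 0.11169011]), 'gripper_force': 60.978355407714844, 'width': 12.681366829730228}
```

step_arm:
  series:
    - [[0, 0, 0.06, 0, 0, 0, 1], [0, 0, 0.1, 0, 0, 0, 1], [0, 0, 0.1, 0, 0, 0, 1], [0, 0, 0.1, 0, 0, 0, 1], [0, 0, 0.1, 0, 0, 0, 1], [0, 0, 0.1, 0, 0, 0, 1], [0, 0, 0.1, 0, 0, 0, 1], [0, 0, 0.1, 0, 0, 0, 1], [0, 0, 0, 0, 0, 0, 1], [0, 0, 0, 0, 0, 0, 1]]

```text
clock: 20.85
eef_pos: [550.8, 139.2, 95.7]
tool_rot: [3.141, 0.001, 2.641]
force: [-1.3, 4.0, 5.2]
width: 13.0
gripper_force: 61.1
```

Run:
```python
from h import *
s=ctrl.read_state();print(s["eef_pos"],s["tool_rot"],s["force"],s["torque"],s["width"],s["gripper_force"],s["qpos"].round(2))
p=ctrl.get_image("side");q=ctrl.get_image("top")
a=cv2.resize(p["img"][120:230,180:290],None,fx=3.6,fy=3.6,interpolation=cv2.INTER_CUBIC)
b=cv2.resize(q["img"][165:275,130:240],None,fx=3.6,fy=3.6,interpolation=cv2.INTER_CUBIC)
cv2.imwrite("pics/f.png",np.hstack([a,b])[:,:,::-1])
```

```text
[550.80024771 139.18253422  95.70373932] [3.14147855e+00 1.17650398e-03 2.64111325e+00] [-1.27621579  4.03131314  5.15205439] [0.8282685  0.30169971 0.22726899] 12.98625349064113 61.05455696582794 [-0.39  0.7   0.15  1.87 -0.18  0.58  0.94]
```

View pics/f.png

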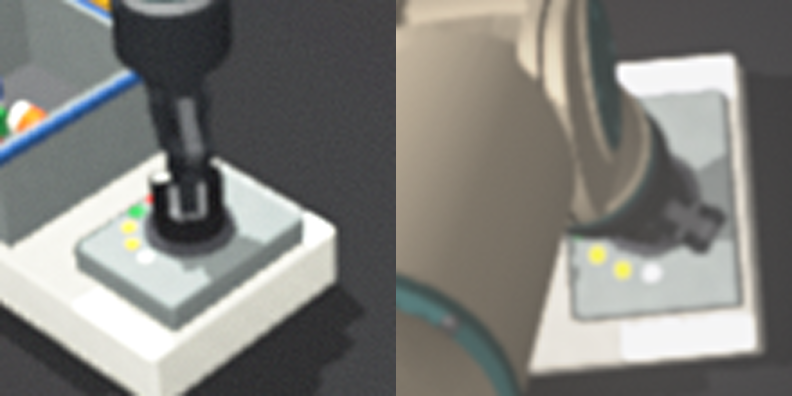

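step_arm:
  series:
    - [[0, 0, 0.1, 0, 0, 0, 1], [0, 0, 0.1, 0, 0, 0, 1], [0, 0, 0.1, 0, 0, 0, 1], [0, 0, 0.1, 0, 0, 0, 1], [0, 0, 0.1, 0, 0, 0, 1], [0, 0, 0.1, 0, 0, 0, 1], [0, 0, 0.1, 0, 0, 0, 1], [0, 0, 0.08, 0, 0, 0, 1], [0, 0, 0.05, 0, 0, 0, 1], [0, 0, 0, 0, 0, 0, 1], [0, 0, 0, 0, 0, 0, 1]]

```text
clock: 22.05
eef_pos: [551.5, 139.9, 95.7]
tool_rot: [3.139, 0.0, 1.99]
force: [0.8, 6.0, 3.4]
width: 13.2
gripper_force: 61.0
```

Run:
```python
from h import *
s=ctrl.read_state();print(s["eef_pos"],s["tool_rot"],s["force"],s["torque"],s["width"],s["gripper_force"],s["qpos"].round(2))
p=ctrl.get_image("side")
# predicted pointer direction: knob angle a, shaker yaw 5.4deg, pointer at -x
c=np.array([551,137.5]);y0=np.radians(5.4)
for a in(1.0,1.15,1.257,1.4,1.676):
    d=-np.array([np.cos(y0-a),np.sin(y0-a)]);e=proj(p,[np.r_[c+24*d,123],np.r_[c,123],np.r_[c-24*d,123]]);print(a,((e-[200,130])*10).round(0).tolist())
a=cv2.resize(p["img"][130:190,200:260],None,fx=10,fy=10,interpolation=cv2.INTER_CUBIC)
cv2.imwrite("pics/g.png",a[:,:,::-1])
```

```text
[551.52431545 139.93057711  95.72580641] [3.13926945e+00 4.57554954e-04 1.98958047e+00] [0.79452032 5.97621897 3.4105507 ] [1.12639804 0.03996943 0.14988912] 13.21042278059032 60.95989465713501 [-0.51  0.72  0.33  1.87 -0.38  0.61  0.48]
1.0 [[207.0, 374.0], [304.0, 384.0], [401.0, 394.0]]
1.15 [[211.0, 365.0], [304.0, 384.0], [397.0, 403.0]]
1.257 [[216.0, 359.0], [304.0, 384.0], [393.0, 409.0]]
1.4 [[223.0, 351.0], [304.0, 384.0], [385.0, 417.0]]
1.676 [[242.0, 338.0], [304.0, 384.0], [366.0, 430.0]]
```

View pics/g.png

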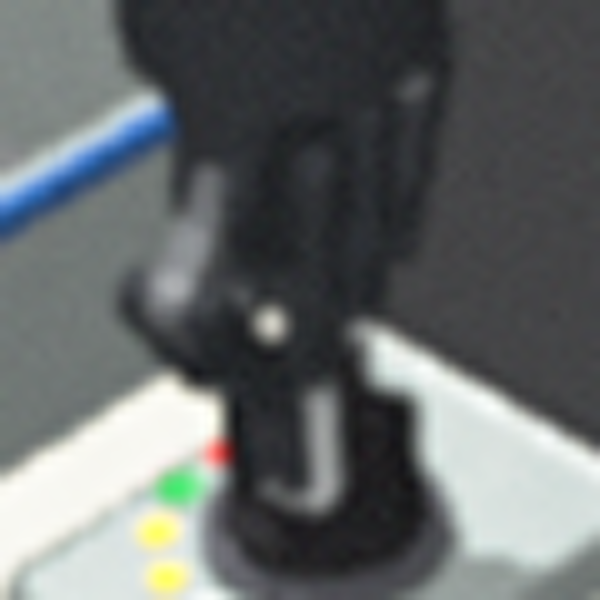

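step_arm:
  series:
    - [[0, 0, 0.02, 0, 0, 0, 1], [0, 0, 0, 0, 0, 0, 1], [0, 0, 0, 0, 0, 0, 1], [0, 0, 0, 0, 0, 0, 1]]

```text
clock: 22.5
eef_pos: [551.6, 139.9, 95.7]
tool_rot: [3.139, 0.0, 1.974]
force: [1.2, 5.4, 2.7]
width: 13.2
gripper_force: 60.8
```

Run:
```python
from h import *
s=ctrl.read_state();print(s["tool_rot"],s["force"],s["torque"],s["width"],s["gripper_force"],s["clock"])
p=ctrl.get_image("side");q=ctrl.get_image("top")
a=cv2.resize(p["img"],None,fx=.95,fy=.95)[60:,80:480]
b=cv2.resize(q["img"][80:340,60:480],None,fx=.9,fy=.9)
o=np.zeros((max(len(a),len(b)),a.shape[1]+b.shape[1],3),np.uint8);o[:len(a),:a.shape[1]]=a;o[:len(b),a.shape[1]:]=b
cv2.imwrite("pics/h.png",o[:,:,::-1])
```

```text
[3.13922173e+00 3.00989540e-04 1.97389936e+00] [1.23463964 5.44408359 2.68754731] [ 1.21145449 -0.05750946  0.14364182] 13.173476986551032 60.847123861312866 22.5
```

View pics/h.png

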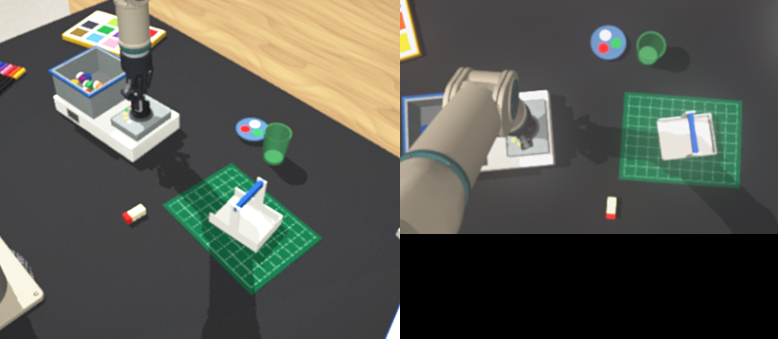

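```bash
python3 -c "
from cell import ctrl
print(ctrl.finish_job())"
```

```text
the job is handed in; nothing more can be done
None
```

I handed the job in at about 22.5 s: all six pots are in the hopper and the empty tray is upright on the mat. The knob is still gripped at the third click, going by a wrist turn of 1.263 rad against 1.257, because the gripper hid the pointer from both cameras.

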